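Wedge the balm jar tight in the clamp board

TASK

Stand the open balm jar upright in the bay of the clamp board, between the sliding jaw and the V-shaped stop, and let go. Then lay the orange wedge in the channel behind the jaw, thin end first and straight face to the jaw, let go of it while it is still loose, and tap its thick end in until the jar is clamped tight but not crushed. Leave the lidded jar, the steel tumbler and the palette knife where they are.

Things in the scene. Friction and masses are not known exactly. Their poses are not given: they have to be found in the camera images.
- clamp: Fixed clamp board 200 x 165 x 10 mm; on it, 30 mm high, a slanted wooden cheek, a blue sliding jaw and a black rubber V stop (tops 40 mm above the table). Origin on the table; z up, x the way the wedge is driven along the channel, y from cheek across channel and jaw to the bay and stop. Board spans x -125..75, y -75..90 mm. The cheek's inner face is y = -40 + 0.2 x (mm), x -36..60 mm.
- bay (a point): Middle of the bay on the board's top (10 mm above the table), where the jar stands; axes as the board's. Open at both x ends, so the jar can be held across x; jaw and stop lie to its -y and +y. The stop was set by hand: the jar's free play in y with the jaw open is 3 to 9 mm, not measured, so the depth at which the wedge locks is not known (its middle ends at board x -20..22 mm).
- jaw_face (a point): Mid-length of the jaw's rubber bay side, 25 mm above the table; axes as the board's. At the start (jaw fully open) it is at board y -9 mm, and the jaw's channel face at y -27 mm; the jaw spans board x -30..50 mm. It slides up to 18 mm to +y, with about 1 N, as the wedge pushes it; nothing springs it back.
- channel (a point): Mouth of the channel between cheek and jaw, on the board's top (10 mm above the table), at board x -60, y -38.5 mm: with its middle over this point and in line with the board's x the wedge lies loose, thin end inside, 5 mm of play. The open-topped channel is 19 mm wide at board x -30 and 13 mm at x 0 with the jaw open: the wedge then touches both sides when its middle is at about x -35 mm.
- jar_mid (a point): The open white jar with yellow balm and a thin green band: 56 mm in diameter, 46 mm high (straight side up to 40 mm), about 130 g. The point is on its axis, 20 mm above its underside; z up.
- wedge_mid (a point): Orange plastic wedge, 110 mm long (x), 28 mm high (z), 90 g, on the table. Point half-way along and up; +x to the thin end. Straight face at y +10 mm, the other along y = -10 + 0.2 x (mm): 31 mm thick at the blunt end, 20 in the middle, 9 at the thin end. Pushed, it slides with 1 to 3 N, then stiffens over some mm; friction holds it. A 14 to 20 N push locks it; over 28 N may crush the jar.
- lidded_jar_mid (a point): Bystander: similar white jar with a grey lid, 60 mm in diameter, 56 mm high; point on its axis, half-way up.
- tumbler_mid (a point): Bystander: steel tumbler, 64 mm in diameter, 75 mm high; point on its axis, half-way up.
- palette_knife_mid (a point): Bystander: palette knife, 200 mm long, lying flat beyond the clamp board.
Things that resemble listed ones, but are neither listed nor needed, are in the scene too. Leave any purple look-alike of the part that bears wedge_mid alone.

How it is judged (in metres and radians):
On the way, in this order (a step that is already met when the one before it is completed fails the run):
1. the open jar stands upright in the bay, let go (x of jar_mid in the frame of clamp between -0.015 and 0.015 m and y of jar_mid in the frame of clamp between 0.012 and 0.034 m and z of jar_mid in the frame of clamp below 0.034 m and angle between jar_mid's own z axis and vertical below 0.1 rad and contact force between jar and the fingers below 0.1 N), for 0.2 s.
2. the wedge lies in the mouth of the channel, thin end first, let go and still loose (x of wedge_mid in the frame of clamp between -0.09 and 0.022 m and y of wedge_mid in the frame of clamp between -0.05 and -0.018 m and z of wedge_mid in the frame of clamp below 0.028 m and angle between the x axis of wedge_mid and the x axis of clamp, either way round below 0.25 rad and contact force between wedge and the fingers below 0.1 N and contact force between jar and jaw below 3 N), for 0.2 s.
3. the wedge is driven tight (contact force between jar and jaw above 5 N), for 0.2 s.
At the end, for the whole second after the job is handed in: The jar stands upright (0.1 rad) on the board, within 15 mm of the bay's middle along the channel, pinched by the jaw with 5 to 20 N; the wedge lies flat in the channel, in line with it (0.1 rad), its middle past x -40 mm of the board; both at rest (contact force between jar and jaw between 5 and 20 N and x of jar_mid in the frame of clamp between -0.015 and 0.015 m and z of jar_mid in the frame of clamp below 0.034 m and angle between jar_mid's own z axis and vertical below 0.1 rad and x of wedge_mid in the frame of clamp above -0.04 m and z of wedge_mid in the frame of clamp below 0.028 m and angle between the x axis of wedge_mid and the x axis of clamp, either way round below 0.1 rad and linear speed of each of jar, wedge below 0.01 m/s and y of wedge_mid in the frame of clamp between -0.05 and -0.018 m); the robot touches nothing.
It fails at once if the jar is crushed: the jaw presses on it with more than 20 N (contact force between jar and jaw above 20 N).
It fails at once if the open jar is tipped over (angle between jar_mid's own z axis and vertical above 0.6 rad).
It fails at once if the lidded jar, tumbler or palette knife is moved by more than 30 mm (distance of any of lidded_jar_mid, tumbler_mid, palette_knife_mid from where it was at the start of the episode above 0.03 m).
It also fails if it takes over 72 s, if anything falls off the work surface, if the arm or the gripper's body presses on something with over 40 N, if the wrist force passes 120 N, or if a joint passes its speed limit or range.

ROBOT

A 6-joint arm with a two-finger parallel gripper is mounted at the origin on the work surface. World frame = base frame: x ahead of the robot, y to its left, z up, the work surface at z = 0. Lengths are in mm, angles in rad, forces in N, time in s.
With the tool pointing down it reaches from about 350 to 875 mm from the base axis. Payload 4.2 kg.
Tool frame: the origin (TCP) lies at the very end of the fingers, on their centre line; the grasp point (between the pads) lies 19 mm behind it (arm.pinch_z is the distance from the TCP to the grasp point, in mm); x points along the fingers, y is the direction in which the jaws open and shut, and the axes are right-handed (so a half turn about x gives the same grasp; the last joint's range is limited). The gripper opens to 85 mm and grips with 20 to 120 N. Pads are 22 mm wide; open, the fingers measure 114 mm over their backs; the gripper's body (76 mm by 85 mm) begins 54 mm behind the grasp point. The pads swing forward as they close: fully open they stand 13 mm farther back than shut.
Start: joints at [1.371, 0.385, 0.008, 0, -1.194, -0.259], TCP at [276.762, 560.359, 203.312] pointing down, gripper open.
Joint ranges: [-3.14, 3.14], [-1.21, 2.06], [-1.07, 1.41], [-3.16, 2.05], [-2.99, -0.16], [-3.1, 3.1]. Speed limits (rad/s): [2.79, 2.79, 3.14, 3.14, 3.14, 3.14].

INTERFACE

Orientations are given as a unit quaternion [x, y, z, w].
In Python, from bench import arm gives the robot as it stands.
- The arm moves only by the tool drive_tool, never from a script. Its argument "motion" is a list of rows, each a list of 4 numbers: the shift along the tool's x, y, z in mm, then the turn about the tool's x in degrees. In form: [[dx, dy, dz, spin], ...]. A call has 1 to 10 rows; each row shifts and turns the commanded pose from where the row before left it, along the tool's axes as they then stand; what a row does not reach is not made up. A row lasts 1/12 s, in which the tool goes at most 41.7 mm and 7.16 degrees, less where a joint would pass 70% of its speed; a pose out of reach is approached as far as the arm can. A call with a gripper value outside its range is refused whole. "grip" is the finger opening in mm, from 0 to 85.4, set as the call begins (left out, the last holds). The fingers move at their own pace and stop on an object; the grip force is fixed at half the most. Time passes only in rows, so rows that do not move let the fingers close. It gives the time, the measured TCP pose, the force and the opening at its end, in the units of the state.
- arm.read_state(): the state, without advancing time (a new reading comes with each control period).
- arm.get_image(name): name is "scene" or "top" or "wrist"; returns the picture (480x640x3 uint8, red, green, blue); there is no depth.
- arm.calibration(name): a dict with "K" (3x3 intrinsics, pixels), "eye" and "attitude" of the camera in the world; the wrist camera has in their place "T_tool_cam" (4x4, takes a point from camera to tool coordinates, whose origin is the TCP and whose axes are the tool frame's). Camera axes: x right, y up, looking along -z (the intrinsics and any distortion apply to the point x, -y, -z); pixel columns grow to the right and rows downward; lengths in mm; the calibration is good to about 2 mm. A picture is of the moment at which its call begins: read the wrist's pose just before it. calibration takes no time and is no camera call.
- arm.job_done(): hands the job in, once; it reports no verdict.
The state is a dict: "clock": time; "joints": joint angles; "joint_vel": joint speeds; "joint_efforts": joint torques, N m; "position": TCP position; "ee_rot": TCP orientation; "contact_force": force on the tool from outside, world axes, zero at the start; "wrist_torque": the same for the moment, N m; "gripper_width": finger opening in mm.
Only numpy, scipy, OpenCV 4.12 (cv2) and the standard library are available. Lean on these libraries where they do the work, as an engineer would, in place of code of your own. Each camera call takes 0.05 s, during which the arm holds its last target. There are 200 camera calls.

## Working session

There is one attempt and no reset: what is moved stays moved. The work goes in short steps, Python scripts to look and compute and a tool call to move; the robot and the scene stay as the last step left them, time stands still between calls to the robot, and variables do not carry over. Pictures are saved under pics/ and viewed, about 8 in all and at most 12, crops included, and the job is handed in when it is done.

Besides the shell and the picture viewer there is one more tool, called as name([rows], argument=value, ...), one row to a line, values as JSON. drive_tool: Moves the arm, as the interface text tells. Its arguments: {"type":"object","properties":{"motion":{"type":"array"},"grip":{"type":"number"}},"required":["motion"]}

```bash
ls; mkdir -p pics; python3 - <<'E'
from bench import arm
import cv2
print(arm.read_state())
for n in("scene","top"):
    im=arm.get_image(n); cv2.imwrite(f"pics/{n}0.png",im[:,:,::-1]); c=arm.calibration(n); print(n,c)
print(arm.calibration("wrist"))
E
```

```text
pics
{'clock': 0.0, 'joints': array([ 1.37055391e+00,  3.85563548e-01,  6.58672057e-03, -4.68590703e-04,
       -1.19398187e+00, -2.58595707e-01]), 'joint_vel': array([-0.00034752,  0.00028099, -0.00061119, -0.00036495,  0.00035395,
        0.00153591]), 'joint_efforts': array([ 4.44108018e-04, -3.92292416e+01,  1.88402206e+01,  4.18623447e+00,
       -4.69354927e-03, -2.70609050e-06]), 'position': array([276.52547308, 559.76927373, 202.20663324]), 'ee_rot': array([-0.68843371,  0.16163257,  0.68869694,  0.1600952 ]), 'contact_force': array([ 0.32321093,  0.19151156, -0.41108901]), 'wrist_torque': array([-0.00425543,  0.0201378 ,  0.05481223]), 'gripper_width': 85.33768553992641}
scene {'K': array([[525.14345114,   0.        , 322.20586704],
       [  0.        , 525.14345114, 242.86509162],
       [  0.        ,   0.        ,   1.        ]]), 'eye': array([1049.20413019,  621.25413392,  908.04018853]), 'attitude': array([0.11192646, 0.34630928, 0.87910399, 0.30776376])}
top {'K': array([[498.97824666,   0.        , 315.41277587],
       [  0.        , 498.97824666, 235.42740826],
       [  0.        ,   0.        ,   1.        ]]), 'eye': array([ 497.90787783,  -12.28871358, 1038.86709401]), 'attitude': array([ 0.04177342, -0.02023457, -0.69818093,  0.7144151 ])}
{'K': array([[355.25787608,   0.        , 313.74904655],
       [  0.        , 355.25787608, 239.19819616],
       [  0.        ,   0.        ,   1.        ]]), 'T_tool_cam': array([[-5.00253294e-04,  2.58097727e-01, -9.66118685e-01,
        -1.70737055e+02],
       [ 9.99999873e-01,  7.15367395e-05, -4.98685895e-04,
         5.29054762e-01],
       [-5.95967154e-05, -9.66118812e-01, -2.58097730e-01,
        -6.59506027e+01],
       [ 0.00000000e+00,  0.00000000e+00,  0.00000000e+00,
         1.00000000e+00]])}
```

View pics/top0.png

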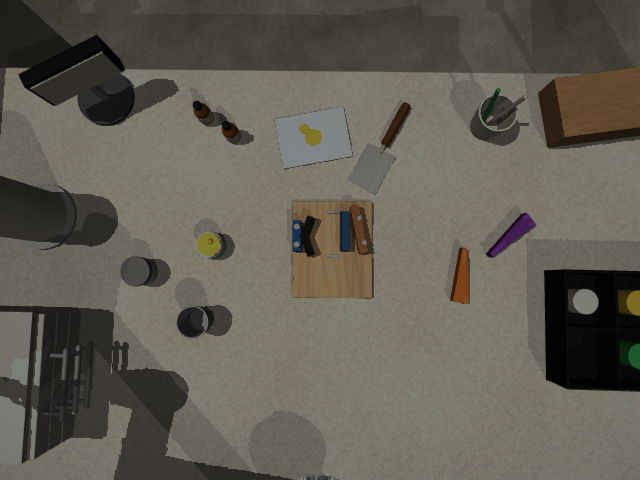

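View pics/scene0.png

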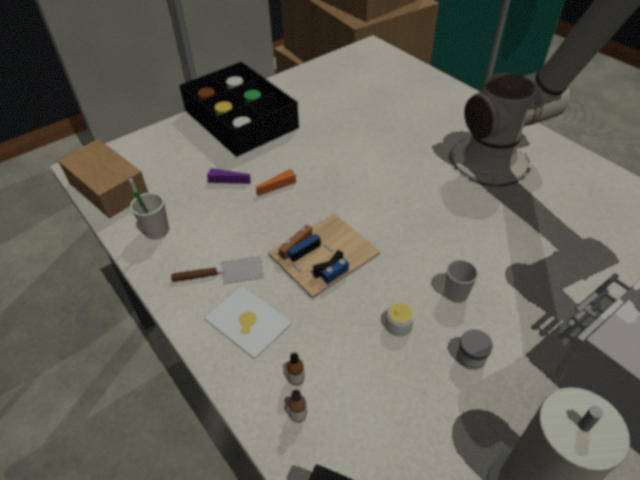

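The top view shows world +x up and world +y to the left.

- **Open jar:** the candidates are the yellow-topped jar at (209,245), the grey-lidded jar at (138,271), the tumbler at (193,321), and jar-like tops in the black box at (586,301) and (635,302). I choose (209,245).
- **Wedge:** the candidates are orange at (461,275) and purple at (511,235). I choose orange, whose thin end is at the top (row 248).
- **Clamp board:** columns 292..373, rows 201..298. The jaw is at (345,230).

```bash
cat > h.py <<'E'
import numpy as np, cv2
from scipy.spatial.transform import Rotation as R
from bench import arm
def cam(n,st=None):
    c=arm.calibration(n)
    if n=="wrist":
        T=c["T_tool_cam"]; Rt=R.from_quat(st["ee_rot"]).as_matrix()
        return c["K"],st["position"]+Rt@T[:3,3],Rt@T[:3,:3]
    return c["K"],np.array(c["eye"]),R.from_quat(c["attitude"]).as_matrix()
def cast(C,uv,z):
    K,e,M=C; uv=np.atleast_2d(uv).astype(float)
    d=np.c_[(uv[:,0]-K[0,2])/K[0,0],-(uv[:,1]-K[1,2])/K[1,1],-np.ones(len(uv))]@M.T
    return e+d*((z-e[2])/d[:,2])[:,None]
def proj(C,P):
    K,e,M=C; q=(np.atleast_2d(P)-e)@M
    return np.c_[K[0,2]-K[0,0]*q[:,0]/q[:,2],K[1,2]+K[1,1]*q[:,1]/q[:,2]]
def blob(im,lo,hi,box=None):
    m=cv2.inRange(cv2.cvtColor(im,cv2.COLOR_RGB2HSV),lo,hi)
    if box:
        k=np.zeros_like(m);k[box[1]:box[3],box[0]:box[2]]=1;m*=k
    c,_=cv2.findContours(m,cv2.RETR_EXTERNAL,cv2.CHAIN_APPROX_NONE)
    return max(c,key=cv2.contourArea)[:,0,:]
def snap(n,f):
    st=arm.read_state(); im=arm.get_image(n); cv2.imwrite(f"pics/{f}.png",im[:,:,::-1]); return st,im,cam(n,st)
E
python3 - <<'E'
from h import *
im=cv2.imread("pics/top0.png")[:,:,::-1].copy(); C=cam("top")
hsv=cv2.cvtColor(im,cv2.COLOR_RGB2HSV)
for p in[(209,245),(461,275),(345,230),(330,275),(511,235)]: print(p,hsv[p[1],p[0]])
y=blob(im,(22,110,80),(35,255,255),(180,220,240,270)); (c,r)=cv2.minEnclosingCircle(y); print("balm",c,r,cast(C,c,44))
w=blob(im,(5,140,60),(18,255,255),(430,230,490,320)); r=cv2.minAreaRect(w); print("wedge",r, cast(C,cv2.boxPoints(r),28))
ends=[w[w[:,1]==w[:,1].min()].mean(0),w[w[:,1]==w[:,1].max()].mean(0)]; print(ends,cast(C,ends,28))
b=blob(im,(8,40,60),(22,150,255),(280,190,385,310)); r=cv2.minAreaRect(cv2.convexHull(b)); print("board",r,cast(C,cv2.boxPoints(r),10))
for n,b in(("jaw",(335,200,355,260)),("stop",(288,210,303,260))):
    q=blob(im,(95,100,30),(125,255,255),b);r=cv2.minAreaRect(q);print(n,r,cast(C,cv2.boxPoints(r),40))
big=cv2.resize(im[215:275,180:240],None,fx=6,fy=6,interpolation=cv2.INTER_CUBIC)
bd=cv2.resize(im[195:305,285:380],None,fx=4,fy=4,interpolation=cv2.INTER_CUBIC)
o=np.zeros((440,760,3),np.uint8);o[:360,:360]=big;o[:,370:750]=bd;cv2.imwrite("pics/crop.png",o[:,:,::-1])
E
```

```text
(209, 245) [ 28 170 129]
(461, 275) [ 12 208 126]
(345, 230) [106 184  75]
(330, 275) [ 20 100 127]
(511, 235) [141 163  80]
balm (208.19387817382812, 243.95773315429688) 11.600034713745117 [[563.17250498 234.48572201  44.        ]]
wedge ((460.0, 275.5), (55.0, 16.0), 90.0) [[ 567.03581921 -256.1188802    28.        ]
 [ 567.75228184 -288.05878175   28.        ]
 [ 457.93260419 -287.7963582    28.        ]
 [ 457.12097915 -256.16104802   28.        ]]
[array([464., 248.]), array([465.5, 303. ])] [[ 567.57329207 -280.07941834   28.        ]
 [ 457.80588708 -282.85721166   28.        ]]
board ((331.5, 249.5), (97.0, 81.0), 90.0) [[659.04715851  72.89182457  10.        ]
 [662.35406734 -95.59744178  10.        ]
 [462.36652017 -98.46394154  10.        ]
 [458.16579476  67.14639966  10.        ]]
jaw ((344.5, 230.5), (39.0, 7.0), 90.0) [[635.97416138 -31.15383778  40.        ]
 [636.25914808 -45.24292804  40.        ]
 [557.57199474 -46.70223613  40.        ]
 [557.25648484 -32.71061232  40.        ]]
stop ((296.5, 235.5), (29.0, 7.0), 90.0) [[613.67142682  65.19888781  40.        ]
 [613.96599669  51.05456204  40.        ]
 [555.40325458  49.47286535  40.        ]
 [555.08595123  63.54402159  40.        ]]
```

View pics/crop.png

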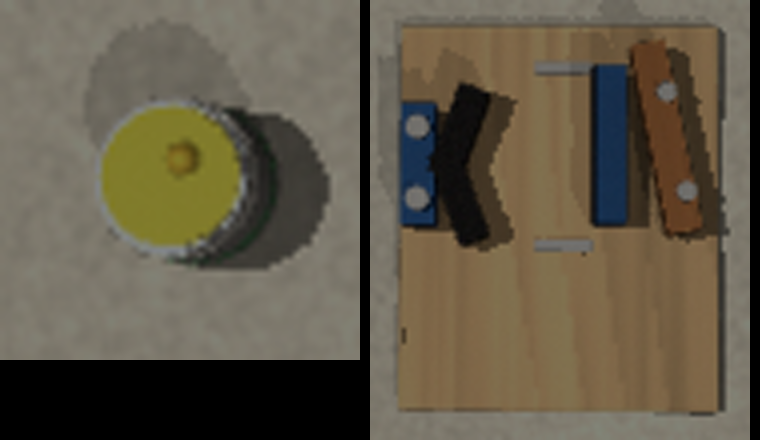

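The close crop confirms the open jar: yellow balm with a green band low on its side. The board has the stop on the left and the cheek on the right. Next I work out the hand's axes and the required spin.

```bash
cat >> h.py <<'E'
def togo(target,yaw_y=None):
    "mm along tool axes to a world TCP target, and deg spin so that tool y has world angle yaw_y (mod 180)"
    st=arm.read_state(); M=R.from_quat(st["ee_rot"]).as_matrix()
    a=np.degrees(np.arctan2(M[1,1],M[0,1])); print("pos",st["position"].round(1),"tooly ang",a.round(2),"tool z",M[:,2].round(3),"x",M[:,0].round(3),"w",round(st["gripper_width"],1),"F",st["contact_force"].round(1),"t",round(st["clock"],2),"j6",st["joints"][5].round(2))
    print("shift",(M.T@(np.array(target)-st["position"])).round(1), "spin", None if yaw_y is None else -((yaw_y-a+90)%180-90))
E
python3 - <<'E'
from h import *
togo([563,234.5,203],1)
E
```

```text
pos [276.5 559.8 202.3] tooly ang -116.3 tool z [-0.897  0.443 -0.   ] x [-0.001 -0.002 -1.   ] w 85.3 F [-0.4 -0.  -0.4] t 0.1 j6 -0.26
shift [-3.000e-01  1.648e+02 -4.010e+02] spin 62.70295778845366
```

drive_tool([
  [0,0,0,7],
  [0,0,0,7],
  [0,0,0,7],
  [0,0,0,7],
  [0,0,0,7],
  [0,0,0,7],
  [0,0,0,7],
  [0,0,0,7],
  [0,0,0,6.7],
], grip=85)

```text
clock: 0.85
position: [276.6, 560.0, 202.7]
ee_rot: [0.503, -0.498, -0.503, -0.497]
contact_force: [-0.1, 0.3, -0.4]
gripper_width: 85.1
```

drive_tool([
  [0,-28,-33,0],
  [0,-28,-33,0],
  [0,-28,-33,0],
  [0,-28,-33,0],
  [0,-28,-33,0],
  [0,-28,-33,0],
  [0,-28,-33,0],
  [0,-28,-33,0],
  [0,-28,-33,0],
  [0,-28,-33,0],
])

```text
clock: 1.68
position: [552.7, 245.6, 203.0]
ee_rot: [-0.504, 0.496, 0.505, 0.495]
contact_force: [-0.1, 1.0, 0.2]
gripper_width: 85.1
```

drive_tool([
  [0,0,0,0],
  [0,0,0,0],
  [0,0,0,0],
])

```text
clock: 1.93
position: [551.7, 247.1, 202.7]
ee_rot: [-0.504, 0.496, 0.504, 0.495]
contact_force: [0.7, 0.2, -0.3]
gripper_width: 85.2
```

```bash
python3 - <<'E'
from h import *
togo([563,234.5,203],1)
st,im,C=snap("wrist","w1")
y=blob(im,(22,110,60),(35,255,255)); (c,r)=cv2.minEnclosingCircle(y); p=cast(C,c,44); print("balm",c,r,p, "edge",np.ptp(cast(C,y,44),axis=0)); togo(np.r_[p[0,:2],60],1)
print(proj(C,[563,234,44]))
E
```

```text
pos [551.7 247.1 202.7] tooly ang -179.04 tool z [-0.017  1.    -0.   ] x [-0.001 -0.    -1.   ] w 85.2 F [ 0.7  0.2 -0.3] t 1.93 j6 -0.67
shift [ -0.3 -11.1 -12.8] spin -0.04322560074604098
balm (299.07843017578125, 201.63137817382812) 24.975008010864258 [[565.8745138  232.82182777  44.        ]] edge [45.7726634  45.29172203  0.        ]
pos [551.4 247.8 202.9] tooly ang -178.96 tool z [-0.018  1.    -0.   ] x [-0.001 -0.    -1.   ] w 84.8 F [-0.2  0.5 -0.3] t 1.98 j6 -0.67
shift [142.9 -14.3 -15.2] spin 0.04079594394926289
[[302.14752961 202.93480631]]
```

View pics/w1.png

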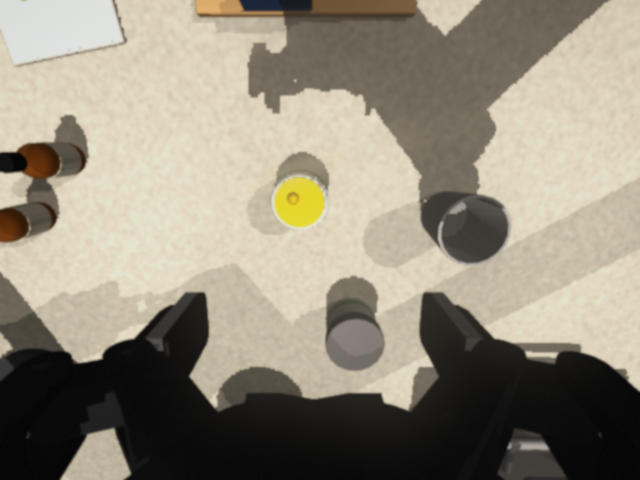

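The wrist view shows the balm circle at (299,202), with the tumbler at (476,230) and the lidded jar at (355,343) clear of the fingers. Its 45 mm width is plausible for the balm. Both cameras agree within 3 mm, so I use (565, 233).

drive_tool([
  [10,-6.5,-7,0],
  [30,-6.5,-7.5,0],
  [35,0,0,0],
  [35,0,0,0],
  [30,0,0,0],
  [25,0,0,0],
  [15,0,0,0],
  [10,0,0,0],
  [5,0,0,0],
  [0,0,0,0],
])

```text
clock: 2.82
position: [564.5, 233.4, 7.3]
ee_rot: [-0.505, 0.496, 0.505, 0.495]
contact_force: [-0.1, 1.0, 0.6]
gripper_width: 85.1
```

drive_tool([
  [0,0,0,0],
  [0,0,0,0],
  [0,0,0,0],
  [0,0,0,0],
  [0,0,0,0],
  [0,0,0,0],
  [0,0,0,0],
  [0,0,0,0],
], grip=45)

```text
clock: 3.48
position: [565.6, 233.6, 9.9]
ee_rot: [0.505, -0.495, -0.504, -0.496]
contact_force: [-2.7, 0.4, 5.9]
gripper_width: 45.3
```

```bash
python3 - <<'E'
from h import *
togo([587,4,120],1)
snap("wrist","w2")
E
```

```text
pos [565.6 233.6   9.9] tooly ang -178.97 tool z [-0.018  1.     0.001] x [ 0.001  0.001 -1.   ] w 45.3 F [-2.7  0.4  5.9] t 3.48 j6 -0.64
shift [-110.3  -17.5 -229.8] spin 0.02916306684863912
```

View pics/w2.png

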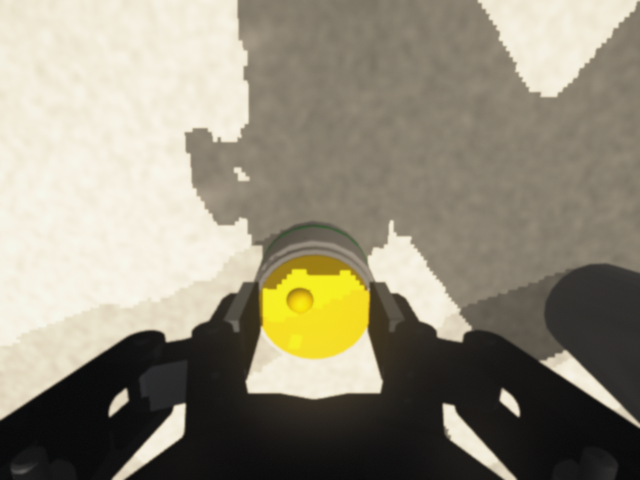

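The jar's top is at (315,305). The opening reads 45 mm, so the pads are not across its diameter. I check where it is now before doing more.

```bash
python3 - <<'E'
from h import *
im=cv2.imread("pics/w2.png")[:,:,::-1].copy(); C=cam("wrist",arm.read_state())
y=blob(im,(22,110,60),(35,255,255)); p=cast(C,y,44); print(p.min(0),p.max(0))
print(proj(C,[[565,233,44],[565,233,46],[565-22,233,28],[565+22,233,28]]))
st,t,T=snap("top","t2")
y=blob(t,(22,110,60),(35,255,255),(150,200,270,290)); print(cv2.minEnclosingCircle(y),cast(T,y,44).min(0),cast(T,y,44).max(0))
togo([565,233,60],1)
E
```

```text
[542.09778068 210.51271709  44.        ] [589.60468801 257.80515666  44.        ]
[[315.84712335 306.10701286]
 [315.86643002 308.2377457 ]
 [363.23185775 291.69168765]
 [268.14782864 290.03615054]]
((211.0, 243.5), 10.547611236572266) [543.05144982 212.35953459  44.        ] [585.4674613  232.24078937  44.        ]
pos [565.5 233.6   9.9] tooly ang -178.97 tool z [-0.018  1.     0.001] x [ 0.001  0.001 -1.   ] w 45.1 F [-2.5  0.7  5.7] t 3.58 j6 -0.64
shift [-50.1   0.5  -0.5] spin 0.030379677285679918
```

The jar still stands centred between the fingers. They closed on the rim above the straight side because the pads stand back when open. I open, go lower and close again.

drive_tool([
  [0,0,0,0],
  [0,0,0,0],
  [0,0,0,0],
  [0,0,0,0],
  [0,0,0,0],
  [2,0,0,0],
  [2,0,0,0],
  [1,0,0,0],
  [0,0,0,0],
  [0,0,0,0],
], grip=85)

```text
clock: 4.42
position: [565.1, 233.1, 3.1]
ee_rot: [-0.504, 0.496, 0.504, 0.495]
contact_force: [-0.6, 0.4, -0.9]
gripper_width: 84.8
```

drive_tool([
  [0,0,0,0],
  [0,0,0,0],
  [0,0,0,0],
  [0,0,0,0],
  [0,0,0,0],
  [0,0,0,0],
  [0,0,0,0],
], grip=45)

```text
clock: 5.0
position: [565.7, 233.4, 4.2]
ee_rot: [0.505, -0.495, -0.504, -0.496]
contact_force: [-1.3, -0.5, 6.0]
gripper_width: 52.3
```

drive_tool([
  [0,0,0,0],
  [0,0,0,0],
  [0,0,0,0],
])

```text
clock: 5.25
position: [565.7, 233.5, 4.2]
ee_rot: [0.505, -0.495, -0.504, -0.496]
contact_force: [-1.1, 0.8, 5.5]
gripper_width: 52.6
```

```bash
python3 - <<'E'
from h import *
st,im,C=snap("wrist","w3")
y=blob(im,(22,110,60),(35,255,255)); p=cast(C,y,44); print(p.min(0),p.max(0))
s=arm.get_image("scene"); pc=proj(cam("scene"),[565,233,30])[0].astype(int); print(pc)
s=s[pc[1]-45:pc[1]+45,pc[0]-40:pc[0]+40]
o=np.zeros((450,800,3),np.uint8); o[:,400:]=cv2.resize(s,(400,450),interpolation=cv2.INTER_CUBIC); o[:400,:400]=cv2.resize(im[200:400,215:415],(400,400)); cv2.imwrite("pics/c3.png",o[:,:,::-1])
E
```

```text
[541.97372283 210.66019404  44.        ] [589.37097447 258.21995176  44.        ]
[399 317]
```

View pics/c3.png

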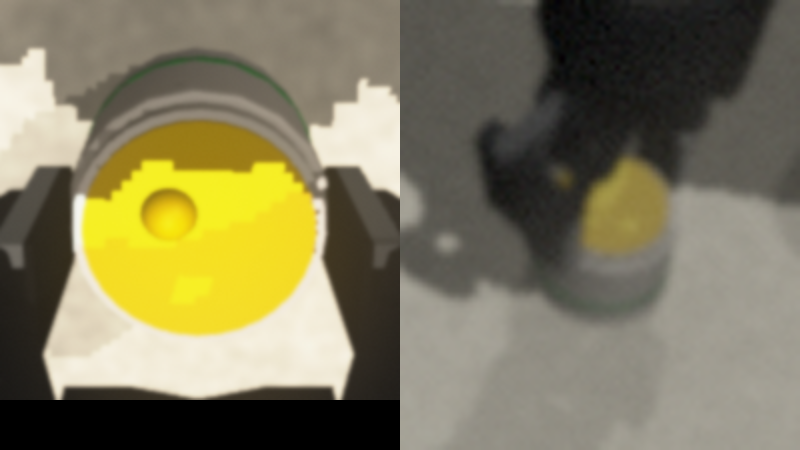

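The pads sit on the jar's upper shoulder. I open and go a little lower, watching for table contact.

drive_tool([
  [0,0,0,0],
  [0,0,0,0],
  [0,0,0,0],
  [0,0,0,0],
  [1,0,0,0],
  [1,0,0,0],
  [1,0,0,0],
  [1,0,0,0],
  [0,0,0,0],
  [0,0,0,0],
], grip=85)

```text
clock: 6.18
position: [565.1, 233.1, -0.8]
ee_rot: [-0.504, 0.496, 0.504, 0.495]
contact_force: [0.8, -0.5, 0.3]
gripper_width: 85.1
```

drive_tool([
  [0,0,0,0],
  [0,0,0,0],
  [0,0,0,0],
  [0,0,0,0],
  [0,0,0,0],
  [0,0,0,0],
  [0,0,0,0],
  [0,0,0,0],
], grip=45)

```text
clock: 6.85
position: [565.7, 233.5, 0.1]
ee_rot: [0.505, -0.495, -0.504, -0.496]
contact_force: [-0.3, -0.6, 5.1]
gripper_width: 53.2
```

drive_tool([
  [-3,0,0,0],
  [-8,0,0,0],
  [-15,0,0,0],
  [-20,0,0,0],
  [-20,0,0,0],
  [-15,0,0,0],
  [-9,0,0,0],
  [0,0,0,0],
  [0,0,0,0],
])

```text
clock: 7.6
position: [564.7, 233.1, 89.1]
ee_rot: [-0.504, 0.496, 0.505, 0.496]
contact_force: [-0.1, -0.3, -2.1]
gripper_width: 53.4
```

```bash
python3 - <<'E'
from h import *
togo([587,4,100],1)
st,im,C=snap("wrist","w4")
y=blob(im,(22,110,60),(35,255,255)); p=cast(C,y,44+st["position"][2]); print(p.min(0),p.max(0))
st,t,C=snap("top","t4")
for n,b,h in(("jaw",(335,200,355,260),(95,100,30,125,255,255)),("board",(280,190,385,310),(8,40,60,22,150,255))):
    q=blob(t,h[:3],h[3:],b);print(n,q.min(0),q.max(0))
E
```

```text
pos [564.7 233.1  89.1] tooly ang -179.01 tool z [-0.017  1.     0.   ] x [-0.001  0.    -1.   ] w 53.4 F [-0.1 -0.3 -2.1] t 7.6 j6 -0.64
shift [ -11.   -18.3 -229.4] spin -0.01114771722700425
[541.31298585 210.4606799  133.06048199] [588.60918899 258.18020651 133.06048199]
jaw [341 211] [348 250]
board [291 201] [372 298]
```

drive_tool([
  [-5,-3,-15,0],
  [-5,-3,-25,0],
  [-5,-3,-30,0],
  [0,-3,-30,0],
  [0,-3,-25,0],
  [0,-3,-13,0],
  [0,-2,-5,0],
  [0,0,0,0],
  [0,0,0,0],
  [0,0,0,0],
])

```text
clock: 8.53
position: [587.6, 91.5, 104.0]
ee_rot: [-0.505, 0.495, 0.505, 0.495]
contact_force: [0.1, 0.9, -1.5]
gripper_width: 53.0
```

```bash
python3 - <<'E'
from h import *
togo([587,4,100],1)
st,im,C=snap("wrist","w5")
np.save("w5pos.npy",np.r_[st["position"],st["ee_rot"]])
E
```

```text
pos [587.6  91.5 104. ] tooly ang -178.93 tool z [-0.019  1.    -0.   ] x [-0. -0. -1.] w 53.0 F [ 0.1  0.9 -1.5] t 8.53 j6 -0.41
shift [  4.    2.3 -87.5] spin 0.07486680206704932
```

View pics/w5.png

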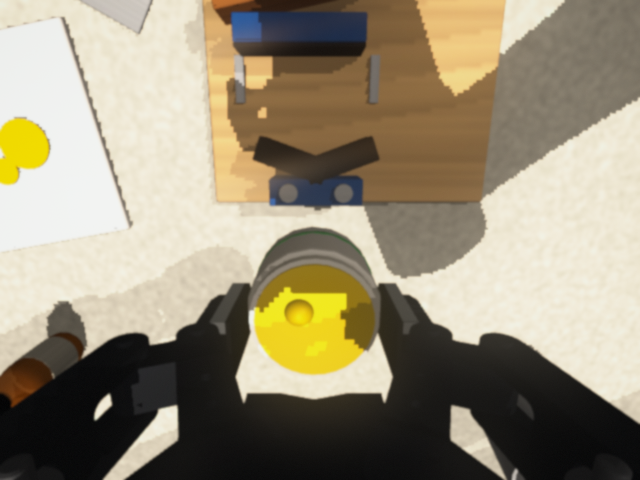

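The wrist view shows the jaw's top at columns 232..367 (rows 12..40), the V tips at (255,140) and (377,140) with its apex near (316,158), and the board's +y edge at row 200, columns 217..484. I turn these into positions.

```bash
python3 - <<'E'
from h import *
a=np.load("w5pos.npy"); C=cam("wrist",dict(position=a[:3],ee_rot=a[3:]))
im=cv2.imread("pics/w5.png")[:,:,::-1].copy()
g=lambda n,uv,z:print(n,cast(C,uv,z)[:,:2].round(1).tolist())
g("board +y corners (x75,x-125;y90)",[[217,201],[484,201]],10)
g("jaw top corners x50: chan,bay; x-30: chan,bay",[[232,13],[234,41],[366,13],[366,41]],40)
g("jaw bottom bay side",[[238,56],[364,56]],10)
g("V tips upper(inner) ",[[261,136],[371,136]],40); g("V apex inner",[[316,157]],40)
g("stop block +y corners",[[270,205],[362,205]],40)
hsv=cv2.cvtColor(im,cv2.COLOR_RGB2HSV)
m=hsv[...,2]<60
for c in(285,316,347): print(c,[r for r in range(100,185) if m[r,c]!=m[r-1,c]], hsv[120:170:4,c,2])
for c in(250,300,350): print(c,hsv[4:64:3,c].tolist())
E
```

```text
board +y corners (x75,x-125;y90) [[661.0, 67.9], [460.8, 64.1]]
jaw top corners x50: chan,bay; x-30: chan,bay [[638.4, -47.8], [637.8, -33.1], [560.1, -49.3], [559.3, -34.6]]
jaw bottom bay side [[641.7, -31.4], [556.3, -33.0]]
V tips upper(inner)  [[622.8, 21.0], [553.0, 19.7]]
V apex inner [[587.7, 33.3]]
stop block +y corners [[617.7, 65.1], [556.3, 63.9]]
285 [145, 159] [133 132 128 128 138 140  78  43  48  54  62  73  81]
316 [175, 183] [129 127 128 137 137 137 134 129 127  66  64  66  67]
347 [145, 171, 176, 178] [128 130 138 138 135 134  73  55  57  57  57  53  48]
250 [[12, 179, 81], [13, 175, 80], [8, 118, 65], [108, 175, 140], [107, 177, 151], [108, 173, 152], [108, 166, 152], [109, 155, 150], [109, 145, 148], [109, 131, 146], [110, 120, 145], [111, 107, 140], [113, 86, 122], [12, 57, 81], [14, 84, 79], [14, 86, 71], [14, 84, 64], [15, 115, 91], [17, 125, 216], [18, 122, 228]]
300 [[12, 147, 45], [12, 151, 49], [15, 111, 71], [111, 124, 68], [111, 131, 70], [112, 120, 70], [112, 111, 69], [113, 103, 69], [113, 96, 69], [113, 96, 69], [113, 100, 69], [112, 109, 70], [111, 100, 61], [5, 45, 34], [13, 77, 30], [11, 73, 28], [12, 94, 27], [15, 110, 37], [17, 133, 94], [16, 134, 97]]
350 [[16, 129, 93], [16, 132, 106], [16, 121, 97], [113, 80, 67], [113, 98, 68], [112, 107, 69], [112, 113, 70], [111, 120, 70], [110, 133, 71], [110, 138, 72], [110, 142, 72], [110, 144, 71], [110, 134, 61], [0, 36, 28], [12, 94, 27], [15, 102, 25], [16, 108, 26], [15, 121, 38], [16, 133, 92], [16, 134, 95]]
```

drive_tool([
  [0,1,-20,0],
  [0,0,-25,0],
  [10,0,-22,0],
  [15,0,-15,0],
  [15,0,-7,0],
  [9,0,-2,0],
  [4,0,0,0],
  [0,0,0,0],
  [0,0,0,0],
  [0,0,0,0],
])

```text
clock: 9.42
position: [589.2, 0.6, 52.2]
ee_rot: [0.505, -0.495, -0.504, -0.496]
contact_force: [-0.2, -0.0, -1.8]
gripper_width: 53.3
```

```bash
python3 - <<'E'
from h import *
togo([588,1,52],1.08)
st,im,C=snap("wrist","w6")
z=st["position"][2]
y=blob(im,(22,110,60),(35,255,255)); p=cast(C,y,z+44); print("balm",p.min(0),p.max(0))
q=blob(im,(95,70,40),(125,255,255),(200,0,440,240)); r=cv2.minAreaRect(q); print(q.min(0),q.max(0),cast(C,cv2.boxPoints(r),40)[:,:2].round(1).tolist())
s=arm.get_image("scene"); pc=proj(cam("scene"),[588,0,50])[0].astype(int)
o=np.zeros((480,800,3),np.uint8); o[:,:400]=im[:,110:510]; o[:,400:]=cv2.resize(s[pc[1]-60:pc[1]+60,pc[0]-50:pc[0]+50],(400,480)); cv2.imwrite("pics/c6.png",o[:,:,::-1])
E
```

```text
pos [589.2   0.6  52.2] tooly ang -178.9 tool z [-0.019  1.     0.   ] x [ 0.002  0.    -1.   ] w 53.3 F [-0.2 -0.  -1.8] t 9.42 j6 -0.26
shift [0.2 1.1 0.5] spin 0.021693037354566513
balm [565.91363146 -22.04574339  96.24548925] [612.95705011  25.68202587  96.24548925]
[243 175] [373 207] [[626.5, -49.7], [560.4, -51.0], [559.4, -34.6], [627.1, -33.3]]
```

View pics/c6.png

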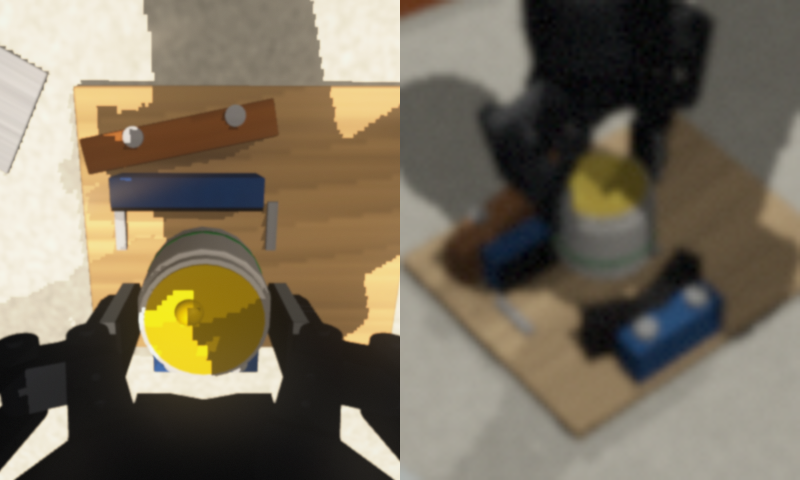

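The jar is over the bay: its body shows about 4 mm of clearance to the blue jaw edge at row 207 and sits close to the V. I shift 2 mm toward the jaw and 1 mm in x, then lower in two stages while watching the force.

drive_tool([
  [0,1,-2,0],
  [3,0,0,0],
  [6,0,0,0],
  [6,0,0,0],
  [5,0,0,0],
  [4,0,0,0],
  [3,0,0,0],
  [0,0,0,0],
])

```text
clock: 10.18
position: [586.7, -2.6, 23.2]
ee_rot: [-0.504, 0.496, 0.505, 0.495]
contact_force: [-0.0, 0.1, -0.4]
gripper_width: 53.3
```

drive_tool([
  [3,0,0,0],
  [3,0,0,0],
  [3,0,0,0],
  [2,0,0,0],
  [2,0,0,0],
  [0,0,0,0],
  [0,0,0,0],
])

```text
clock: 10.77
position: [587.3, -2.5, 11.2]
ee_rot: [-0.504, 0.496, 0.504, 0.495]
contact_force: [0.3, 0.7, -1.2]
gripper_width: 53.2
```

drive_tool([
  [0.8,0,0,0],
  [0,0,0,0],
  [0,0,0,0],
  [0,0,0,0],
])

```text
clock: 11.1
position: [587.4, -2.4, 10.6]
ee_rot: [0.504, -0.496, -0.504, -0.496]
contact_force: [-0.8, 0.8, -1.1]
gripper_width: 52.9
```

drive_tool([
  [0,0,0,0],
  [0,0,0,0],
  [0,0,0,0],
  [0,0,0,0],
  [0,0,0,0],
  [0,0,0,0],
], grip=85)

```text
clock: 11.6
position: [587.4, -2.4, 10.6]
ee_rot: [0.504, -0.496, -0.504, -0.496]
contact_force: [-0.2, 0.6, -0.7]
gripper_width: 84.8
```

```bash
python3 - <<'E'
from h import *
togo([588,1,120],1.08)
st,im,C=snap("wrist","w7")
y=blob(im,(22,110,60),(35,255,255)); p=cast(C,y,54); print("balm",p.min(0),p.max(0),(p.min(0)+p.max(0))/2)
q=blob(im,(95,70,40),(125,255,255),(200,0,440,240)); r=cv2.minAreaRect(q); print(q.min(0),q.max(0),cast(C,cv2.boxPoints(r),40)[:,:2].round(1).tolist())
E
```

```text
pos [587.4  -2.4  10.6] tooly ang -178.99 tool z [-0.018  1.    -0.   ] x [ 0.  0. -1.] w 84.8 F [-0.2  0.6 -0.7] t 11.6 j6 -0.25
shift [-109.4   -0.7    3.4] spin -0.06558490231111591
balm [564.17395897 -24.87480633  54.        ] [611.29788901  22.63377673  54.        ] [587.73592399  -1.1205148   54.        ]
[200 187] [385 232] [[633.7, -51.4], [560.4, -52.7], [559.1, -34.4], [634.8, -33.0]]
```

The jar is released and stands upright: the balm outline is round, 47 x 47.5 mm, with its centre near board (0, 22). I lift clear and spin for the wedge.

drive_tool([
  [-5,0,0,0],
  [-15,0,0,0],
  [-30,0,0,0],
  [-40,0,0,0],
  [-40,0,0,7],
  [-40,0,0,7],
  [0,0,0,7],
  [0,0,0,7],
  [0,0,0,7],
  [0,0,0,7],
])

```text
clock: 12.48
position: [587.2, -2.4, 181.3]
ee_rot: [-0.291, 0.644, 0.291, 0.645]
contact_force: [0.2, -0.1, -0.6]
gripper_width: 84.8
```

drive_tool([
  [0,0,0,7],
  [0,0,0,7],
  [0,0,0,7],
  [0,0,0,7],
  [0,0,0,7],
  [0,0,0,7],
  [0,0,0,6],
  [0,0,0,0],
])

```text
clock: 13.15
position: [587.2, -2.5, 180.9]
ee_rot: [-0.006, 0.707, 0.006, 0.707]
contact_force: [0.2, -0.1, -0.7]
gripper_width: 85.1
```

```bash
python3 - <<'E'
from h import *
togo([560,-272,180],91)
E
```

```text
pos [587.2  -2.5 180.9] tooly ang 90.91 tool z [1.    0.016 0.   ] x [ 0.  0. -1.] w 85.1 F [ 0.2 -0.1 -0.7] t 13.15 j6 -1.83
shift [   0.9 -269.1  -31.5] spin -0.08652866218554323
```

drive_tool([
  [0,-20,-3,0],
  [0,-35,-4,0],
  [0,-38,-4,0],
  [0,-38,-4,0],
  [0,-38,-4,0],
  [0,-38,-4,0],
  [0,-35,-4,0],
  [0,-20,-3,0],
  [0,-7,-1,0],
  [0,0,0,0],
])

```text
clock: 13.98
position: [560.5, -273.6, 180.4]
ee_rot: [-0.006, 0.707, 0.006, 0.707]
contact_force: [0.3, 1.4, 0.1]
gripper_width: 85.2
```

drive_tool([
  [0,0,0,0],
  [0,0,0,0],
])

```text
clock: 14.15
position: [561.3, -270.9, 180.6]
ee_rot: [-0.007, 0.707, 0.007, 0.707]
contact_force: [-0.1, 0.2, -0.4]
gripper_width: 85.0
```

```bash
python3 - <<'E'
from h import *
togo([560,-272,180],91)
st,im,C=snap("wrist","w8")
np.save("w8.npy",np.r_[st["position"],st["ee_rot"]])
w=blob(im,(5,140,60),(18,255,255)); h=cv2.convexHull(w)
a=cv2.approxPolyDP(h,6,True)[:,0]; print(a.tolist(),cast(C,a,28)[:,:2].round(1).tolist(),cast(C,a,0)[:,:2].round(1).tolist())
E
```

```text
pos [ 561.3 -270.9  180.6] tooly ang 91.13 tool z [1.   0.02 0.  ] x [ 0.  0. -1.] w 85.0 F [-0.1  0.2 -0.4] t 14.15 j6 -1.36
shift [ 0.6 -1.1 -1.3] spin 0.1325789774381576
[[299, 99], [321, 104], [327, 119], [306, 227], [298, 224]] [[459.6, -286.4], [463.2, -267.6], [475.3, -262.1], [571.4, -278.9], [568.7, -286.4]] [[456.4, -287.6], [460.4, -267.1], [473.5, -261.1], [577.9, -279.4], [574.9, -287.5]]
```

View pics/w8.png

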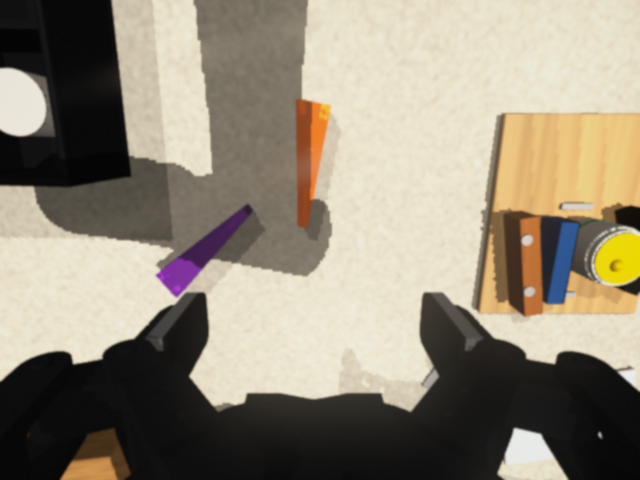

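The view shows the orange wedge with its blunt end at the top (rows 99..105, columns 297..331) and its thin end at (302,227). Its straight face is the right-hand slanted edge, so its yaw is about -11°. The purple look-alike at (205,250) is well apart. The jar stands in the bay at (620,262). I fit the wedge's edges.

```bash
python3 - <<'E'
from h import *
a=np.load("w8.npy"); C=cam("wrist",dict(position=a[:3],ee_rot=a[3:]))
im=cv2.imread("pics/w8.png")[:,:,::-1].copy()
w=blob(im,(3,110,50),(26,255,255),(280,85,345,240)); print(w.min(0),w.max(0))
rows=range(112,218,5); L=[];Rr=[]
for r in rows:
    c=w[w[:,1]==r][:,0]; L.append((c.min()-.5,r)); Rr.append((c.max()+.5,r))
for n,e in(("left",L),("right",Rr)):
    p=cast(C,e,28)[:,:2]; k=np.polyfit(p[:,0],p[:,1],1); print(n,np.degrees(np.arctan(k[0])),"y at 515:",np.polyval(k,515),"resid",np.std(p[:,1]-np.polyval(k,p[:,0])).round(2))
a=cv2.approxPolyDP(cv2.convexHull(w),4,True)[:,0]; print(a.tolist(),cast(C,a,28)[:,:2].round(1).tolist())
E
```

```text
[295  99] [330 227]
left 1.1632924826809607 y at 515: -288.4992540451416 resid 0.23
right -9.706477560602053 y at 515: -268.0941409011315 resid 0.26
[[297, 99], [330, 106], [307, 227], [297, 223]] [[459.6, -288.1], [464.7, -259.8], [571.4, -277.9], [567.7, -287.3]]
```

drive_tool([
  [0,0,0,5.5],
  [0,0,0,5.4],
  [10,-5,-16,0],
  [20,-5.5,-16,0],
  [30,-5,-16,0],
  [30,0,0,0],
  [25,0,0,0],
  [15,0,0,0],
  [0,0,0,0],
  [0,0,0,0],
], grip=50)

```text
clock: 15.03
position: [511.4, -278.1, 50.4]
ee_rot: [0.06, 0.705, -0.06, 0.704]
contact_force: [0.6, -0.3, 0.0]
gripper_width: 50.0
```

```bash
python3 - <<'E'
from h import *
togo([511,-278,3],80.2)
st,im,C=snap("wrist","w9")
w=blob(im,(3,110,50),(26,255,255),(220,0,420,300)); print(w.min(0),w.max(0))
L=[];Rr=[]
for r in range(w[:,1].min()+20,w[:,1].max()-15,6):
    c=w[w[:,1]==r][:,0]; L.append((c.min()-.5,r)); Rr.append((c.max()+.5,r))
for n,e in(("left",L),("right",Rr)):
    p=cast(C,e,28)[:,:2]; k=np.polyfit(p[:,0],p[:,1],1); print(n,np.degrees(np.arctan(k[0])),"y at 511:",np.polyval(k,511),"resid",np.std(p[:,1]-np.polyval(k,p[:,0])).round(2))
a=cv2.approxPolyDP(cv2.convexHull(w),5,True)[:,0]; print(a.tolist(),cast(C,a,28)[:,:2].round(1).tolist())
E
```

```text
pos [ 511.4 -278.1   50.4] tooly ang 80.24 tool z [ 0.986 -0.169 -0.001] x [-0.001 -0.    -1.   ] w 50.0 F [ 0.6 -0.3  0. ] t 15.03 j6 -1.52
shift [47.4  0.  -0.4] spin 0.04365818478474637
[279 170] [335 299]
left 1.1209795906116038 y at 511: -288.5182185412604 resid 0.15
right -9.731497174684328 y at 511: -266.9296549554455 resid 0.18
[[331, 170], [333, 299], [305, 299], [279, 174]] [[462.2, -261.1], [536.3, -271.7], [533.5, -287.9], [459.5, -288.9]]
```

drive_tool([
  [12,0,0,0],
  [14,0,0,0],
  [11,0,0,0],
  [6,0,0,0],
  [3,0,0,0],
  [0,0,0,0],
  [0,0,0,0],
])

```text
clock: 15.67
position: [511.7, -279.1, 5.1]
ee_rot: [0.061, 0.704, -0.061, 0.705]
contact_force: [-0.1, -0.3, 1.2]
gripper_width: 49.8
```

drive_tool([
  [0,0,0,0],
  [0,0,0,0],
  [0,0,0,0],
  [0,0,0,0],
  [0,0,0,0],
  [0,0,0,0],
  [0,0,0,0],
], grip=8)

```text
clock: 16.25
position: [511.1, -279.0, 4.6]
ee_rot: [0.061, 0.704, -0.061, 0.704]
contact_force: [1.3, -0.5, -0.5]
gripper_width: 7.9
```

```bash
python3 - <<'E'
from h import *
st,im,C=snap("wrist","w10"); st,t,T=snap("top","t10")
w=blob(t,(3,110,50),(20,255,255),(430,220,500,330)); a=cv2.approxPolyDP(cv2.convexHull(w),2,True)[:,0]; print(a.tolist(),cast(T,a,28)[:,:2].round(0).tolist())
o=np.zeros((480,800,3),np.uint8); o[:,:400]=im[:,120:520]; o[:400,400:]=cv2.resize(t[215:335,410:530],(400,400)); cv2.imwrite("pics/c10.png",o[:,:,::-1])
E
```

```text
[[468, 293], [468, 303], [453, 301], [455, 289]] [[478.0, -288.0], [458.0, -288.0], [461.0, -258.0], [485.0, -262.0]]
```

View pics/c10.png

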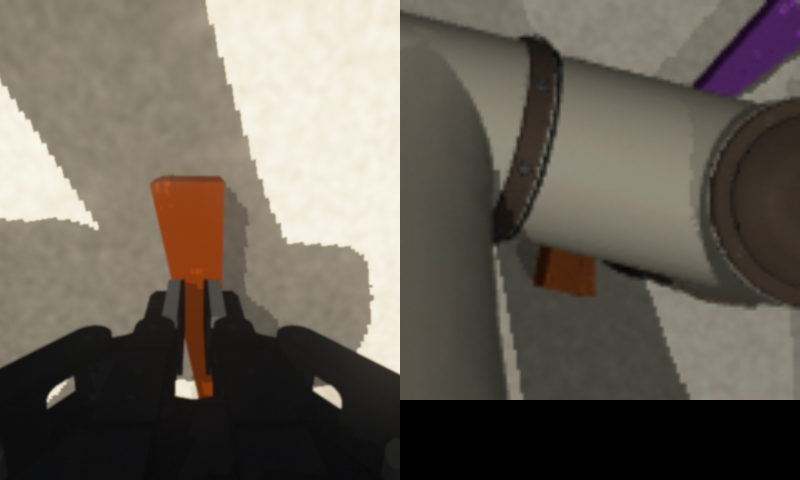

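```bash
python3 - <<'E'
from h import *
st=arm.read_state(); C=cam("wrist",st); M=R.from_quat(st["ee_rot"]).as_matrix()
for x in(0,-10,-19,-30,-40,-50):
  for z in(-11,11): print(x,z,proj(C,st["position"]+M@np.array([x,0,z]))[0].round(0), end=' ')
togo([511,-278,3],80.2); print(arm.pinch_z)
E
```

```text
0 -11 [315. 255.] 0 11 [315. 295.] -10 -11 [315. 261.] -10 11 [315. 303.] -19 -11 [315. 267.] -19 11 [315. 312.] -30 -11 [316. 276.] -30 11 [316. 323.] -40 -11 [316. 285.] -40 11 [316. 335.] -50 -11 [316. 296.] -50 11 [316. 349.] pos [ 511.1 -279.     4.5] tooly ang 80.11 tool z [ 0.985 -0.172 -0.   ] x [-0.  0. -1.] w 7.8 F [-0.2 -0.7  0.5] t 16.35 j6 -1.52
shift [ 1.5  0.9 -0.3] spin -0.08683025765441243
18.700000000000003
```

The wrist crop shows the fingers shut above the wedge, which has not moved (blunt end still at board-side x≈460). The real fingertips therefore stand well behind the stated TCP. I find the true tip length by lowering gently onto the wedge's top.

drive_tool([
  [1,0,0,0],
  [1,0,0,0],
  [1,0,0,0],
  [0,0,0,0],
])

```text
clock: 16.68
position: [510.9, -278.9, 1.2]
ee_rot: [0.061, 0.705, -0.061, 0.704]
contact_force: [0.1, 0.7, -0.3]
gripper_width: 7.6
```

drive_tool([
  [1,0,0,0],
  [1,0,0,0],
  [1,0,0,0],
  [0,0,0,0],
])

```text
clock: 17.02
position: [511.3, -279.1, 0.3]
ee_rot: [0.06, 0.704, -0.061, 0.705]
contact_force: [-2.1, 2.4, 11.0]
gripper_width: 8.1
```

Contact comes at TCP z≈0.8 over the 28 mm wedge, so the tips end about 27 mm short of the stated TCP. I open, re-grip with that offset and watch the force.

drive_tool([
  [-4,0,0,0],
  [0,0,0,0],
  [0,0,0,0],
  [0,0,0,0],
  [0,0,0,0],
  [0,0,0,0],
  [5,0,0,0],
  [7,0,0,0],
  [7,0,0,0],
  [0,0,0,0],
], grip=50)

```text
clock: 17.85
position: [509.6, -278.5, -18.7]
ee_rot: [0.061, 0.706, -0.061, 0.703]
contact_force: [0.2, -0.1, 0.3]
gripper_width: 50.1
```

drive_tool([
  [3,0,0,0],
  [2,0,0,0],
  [2,0,0,0],
  [0,0,0,0],
  [0,0,0,0],
])

```text
clock: 18.27
position: [511.2, -279.0, -23.5]
ee_rot: [0.061, 0.704, -0.061, 0.704]
contact_force: [-0.2, -0.5, 0.2]
gripper_width: 50.2
```

drive_tool([
  [0,0,0,0],
  [0,0,0,0],
  [0,0,0,0],
  [0,0,0,0],
  [0,0,0,0],
  [0,0,0,0],
  [0,0,0,0],
], grip=8)

```text
clock: 18.85
position: [511.7, -279.1, -23.0]
ee_rot: [0.061, 0.704, -0.061, 0.705]
contact_force: [-0.2, 0.4, 4.6]
gripper_width: 21.0
```

drive_tool([
  [-2,0,0,0],
  [-4,0,0,0],
  [-8,0,0,0],
  [-15,0,0,0],
  [-20,0,0,0],
  [-20,0,0,0],
  [-12,0,0,0],
  [-5,0,0,0],
  [0,0,0,0],
])

```text
clock: 19.6
position: [511.9, -279.2, 64.1]
ee_rot: [0.061, 0.703, -0.061, 0.706]
contact_force: [-0.3, 0.8, -0.6]
gripper_width: 21.2
```

```bash
python3 - <<'E'
from h import *
togo([530,-61,63],91.1)
st,im,C=snap("wrist","w11")
w=blob(im,(3,110,50),(26,255,255),(220,0,420,420)); print(w.min(0),w.max(0))
z=st["position"][2]+27+24
L=[];Rr=[]
for r in range(w[:,1].min()+20,w[:,1].min()+85,5):
    c=w[w[:,1]==r][:,0]; L.append((c.min()-.5,r)); Rr.append((c.max()+.5,r))
K,e,M=C; Mt=R.from_quat(st["ee_rot"]).as_matrix()
for n,ee in(("left",L),("right",Rr)):
    p=cast(C,ee,z); p=(p-st["position"])@Mt; k=np.polyfit(p[:,2],p[:,1],1); print(n,"deg in tool zy",np.degrees(np.arctan(k[0])),"y at z=0",k[1])
a=cv2.approxPolyDP(cv2.convexHull(w),5,True)[:,0]; p=(cast(C,a,z)-st["position"])@Mt; print(a.tolist(),p.round(1).tolist())
cv2.imwrite("pics/c11.png",im[:,:,::-1])
E
```

```text
pos [ 511.9 -279.2   64.1] tooly ang 80.11 tool z [ 0.985 -0.172  0.003] x [ 0.003 -0.001 -1.   ] w 21.2 F [-0.3  0.8 -0.6] t 19.6 j6 -1.52
shift [  1.  218.1 -19.6] spin -10.990412176361161
[258 180] [347 399]
left deg in tool zy 10.746680550474059 y at z=0 -10.685536075573825
right deg in tool zy 0.04107779095479678 y at z=0 10.706378502072244
[[274, 181], [334, 181], [347, 189], [337, 395], [305, 398], [258, 198]] [[-51.2, -14.0, -52.9], [-51.2, 6.0, -52.9], [-51.1, 10.4, -50.2], [-50.9, 8.4, 31.1], [-50.9, -4.2, 32.5], [-51.1, -19.6, -47.2]]
```

View pics/c11.png

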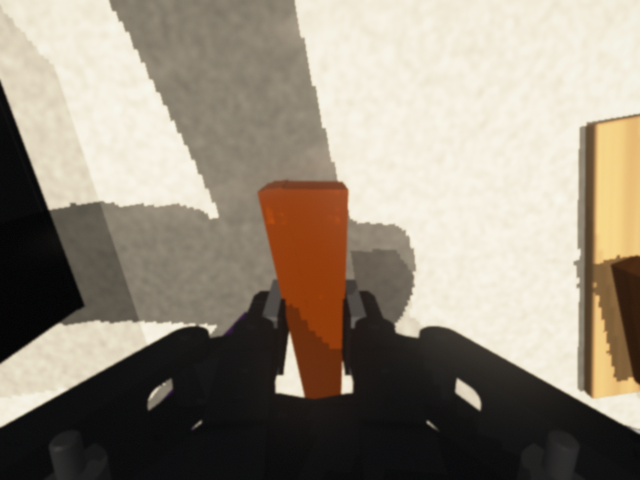

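The grip is good: width 21.2 mm, straight face at tool y +10.7 and parallel to the tool, wedge level. I spin to the board's yaw and go beside the clamp for a look along this hand orientation.

drive_tool([
  [-20,0,0,-5.5],
  [-26,0,0,-5.5],
  [0,20,15,0],
  [0,27,20,0],
  [0,30,23,0],
  [0,30,23,0],
  [0,30,22,0],
  [0,25,18,0],
  [0,15,10,0],
  [0,0,0,0],
])

```text
clock: 20.48
position: [639.8, -96.3, 106.5]
ee_rot: [-0.008, 0.708, 0.008, 0.706]
contact_force: [0.2, -0.0, -0.8]
gripper_width: 20.8
```

drive_tool([
  [0,0,0,0],
  [0,0,0,0],
  [0,0,0,0],
])

```text
clock: 20.73
position: [637.7, -100.6, 108.0]
ee_rot: [-0.006, 0.708, 0.006, 0.707]
contact_force: [0.2, 0.8, -1.0]
gripper_width: 21.0
```

```bash
python3 - <<'E'
from h import *
togo([523,-61,60],91.1)
st,im,C=snap("wrist","w12")
np.save("w12.npy",np.r_[st["position"],st["ee_rot"]])
q=blob(im,(95,60,40),(125,255,255),(350,60,640,300)); print(q.min(0),q.max(0))
r=cv2.minAreaRect(q); print(r,cast(C,cv2.boxPoints(r),40)[:,:2].round(1).tolist())
b=blob(im,(8,40,60),(22,150,255),(350,0,640,420)); a=cv2.approxPolyDP(b,5,True)[:,0]; print(a.tolist()[:14])
print("pred jaw",proj(C,[[558,-48.5,40],[638,-47,40],[558,-34,40],[638,-32.5,40]]).round(0).tolist())
E
```

```text
pos [ 637.7 -100.6  108. ] tooly ang 91.03 tool z [ 1.     0.018 -0.001] x [-0.001 -0.    -1.   ] w 21.0 F [ 0.2  0.8 -1. ] t 20.73 j6 -1.65
shift [  48.2   41.6 -113.9] spin -0.07333130747058192
[390 126] [420 243]
((404.5025329589844, 183.96446228027344), (24.93646812438965, 117.70012664794922), 4.085616588592529) [[637.5, -49.8], [559.5, -50.0], [560.3, -34.0], [638.5, -32.4]]
[[350, 0], [350, 117], [365, 116], [384, 257], [361, 259], [354, 232], [366, 233], [371, 225], [363, 217], [353, 223], [350, 209], [350, 265], [372, 265], [373, 274]]
pred jaw [[399.0, 122.0], [392.0, 243.0], [422.0, 122.0], [413.0, 243.0]]
```

View pics/w12.png

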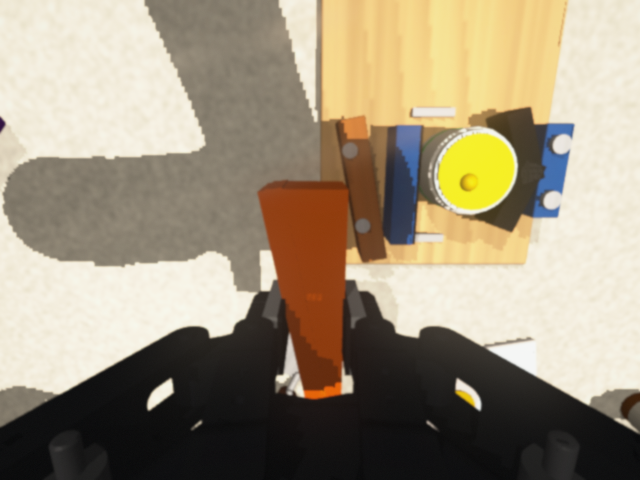

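The jaw's top spans rows 124..243 at columns 392..420, the jar stands in the bay at (473,170), and the channel is clear. The jaw's channel face comes out at world y≈-48. I go over the mouth and lower.

drive_tool([
  [0,5,-15,0],
  [0,7,-20,0],
  [0,8,-22,0],
  [0,8,-22,0],
  [5,7,-18,0],
  [15,5.2,-15.4,0],
  [25,0,0,0],
  [20,0,0,0],
  [12,0,0,0],
  [0,0,0,0],
])

```text
clock: 21.62
position: [522.9, -62.6, 29.3]
ee_rot: [-0.006, 0.709, 0.006, 0.705]
contact_force: [-0.5, 0.8, -0.6]
gripper_width: 21.0
```

drive_tool([
  [0,0,0,0],
  [0,0,0,0],
])

```text
clock: 21.78
position: [526.3, -61.9, 32.6]
ee_rot: [-0.007, 0.706, 0.007, 0.708]
contact_force: [0.0, -0.2, -0.7]
gripper_width: 21.1
```

```bash
python3 - <<'E'
from h import *
togo([524.5,-62.4,-13],91.08)
E
```

```text
pos [526.3 -61.9  32.6] tooly ang 91.09 tool z [1.    0.019 0.002] x [ 0.002  0.    -1.   ] w 21.1 F [ 0.  -0.2 -0.7] t 21.78 j6 -1.74
shift [45.6 -0.5 -1.9] spin 0.007994781255362682
```

drive_tool([
  [5,-0.5,-1.5,0],
  [9,0,0,0],
  [10,0,0,0],
  [9,0,0,0],
  [6,0,0,0],
  [2,0,0,0],
  [0,0,0,0],
  [0,0,0,0],
])

```text
clock: 22.45
position: [524.2, -62.0, -9.7]
ee_rot: [-0.007, 0.707, 0.007, 0.707]
contact_force: [-0.4, -0.0, 0.3]
gripper_width: 20.9
```

drive_tool([
  [1,0,0,0],
  [1,0,0,0],
  [1,0,0,0],
  [0.5,0,0,0],
  [0,0,0,0],
  [0,0,0,0],
])

```text
clock: 22.95
position: [524.1, -62.0, -12.9]
ee_rot: [-0.007, 0.707, 0.007, 0.707]
contact_force: [-0.8, -0.7, 0.1]
gripper_width: 21.2
```

drive_tool([
  [0.7,0,0,0],
  [0,0,0,0],
  [0,0,0,0],
])

```text
clock: 23.2
position: [524.1, -62.0, -13.0]
ee_rot: [-0.007, 0.707, 0.007, 0.707]
contact_force: [-1.3, 0.6, 4.7]
gripper_width: 20.8
```

drive_tool([
  [0,0,0,0],
  [0,0,0,0],
  [0,0,0,0],
  [0,0,0,0],
  [0,0,0,0],
  [0,0,0,0],
], grip=45)

```text
clock: 23.7
position: [524.0, -62.0, -13.8]
ee_rot: [-0.007, 0.707, 0.007, 0.707]
contact_force: [0.3, 0.3, 0.3]
gripper_width: 45.2
```

drive_tool([
  [-5,0,0,0],
  [-15,0,0,0],
  [-30,0,0,0],
  [-35,0,0,0],
  [-25,0,0,0],
  [-10,0,0,0],
  [0,0,0,0],
  [0,0,0,0],
  [0,0,0,0],
])

```text
clock: 24.45
position: [522.7, -62.1, 104.8]
ee_rot: [-0.007, 0.708, 0.007, 0.706]
contact_force: [-0.9, 0.7, -1.1]
gripper_width: 44.8
```

```bash
python3 - <<'E'
from h import *
togo([441,-63,110],91.08)
st,im,C=snap("wrist","w13"); np.save("w13.npy",np.r_[st["position"],st["ee_rot"]])
w=blob(im,(3,110,50),(26,255,255),(220,0,420,300)); a=cv2.approxPolyDP(cv2.convexHull(w),5,True)[:,0]; print(a.tolist(),cast(C,a,38)[:,:2].round(1).tolist())
L=[];Rr=[]
for r in range(w[:,1].min()+15,w[:,1].max()-10,5):
    c=w[w[:,1]==r][:,0]; L.append((c.min()-.5,r)); Rr.append((c.max()+.5,r))
for n,e in(("left",L),("right",Rr)):
    p=cast(C,e,38)[:,:2]; k=np.polyfit(p[:,0],p[:,1],1); print(n,np.degrees(np.arctan(k[0])),"y at 529:",np.polyval(k,529))
E
```

```text
pos [522.7 -62.1 104.8] tooly ang 91.09 tool z [ 1.     0.019 -0.003] x [-0.003 -0.    -1.   ] w 44.8 F [-0.9  0.7 -1.1] t 24.45 j6 -1.74
shift [ -4.9   0.6 -81.7] spin 0.007043217202664209
[[267, 156], [391, 156], [419, 262], [419, 295], [271, 299]] [[465.7, -94.6], [464.2, -13.8], [536.4, 11.4], [561.4, 13.8], [566.6, -93.1]]
left 0.6265232764529153 y at 529: -94.2880878993165
right 19.589056741536556 y at 529: 2.898468665238056
```

```bash
cat > wm.py <<'E'
from h import *
def wedge(im,C,box=(220,0,440,300)):
    w=blob(im,(5,195,50),(16,255,255),box); print("px",w.min(0),w.max(0))
    a=cv2.approxPolyDP(cv2.convexHull(w),4,True)[:,0]; print(a.tolist(),cast(C,a,38)[:,:2].round(1).tolist())
    L=[];Rr=[]
    for r in range(w[:,1].min()+15,w[:,1].max()-10,5):
        c=w[w[:,1]==r][:,0]; L.append((c.min()-.5,r)); Rr.append((c.max()+.5,r))
    for n,e in(("left",L),("right",Rr)):
        p=cast(C,e,38)[:,:2]; k=np.polyfit(p[:,0],p[:,1],1); print(n,np.degrees(np.arctan(k[0])).round(2),"y at 529:",np.polyval(k,529).round(1))
E
python3 - <<'E'
from wm import *
a=np.load("w13.npy"); C=cam("wrist",dict(position=a[:3],ee_rot=a[3:]))
im=cv2.imread("pics/w13.png")[:,:,::-1].copy(); hsv=cv2.cvtColor(im,cv2.COLOR_RGB2HSV)
print(proj(C,[[476,-63,38],[529,-63,38],[560,-60,38]]).round(0).tolist())
for r in (180,220,260): print(r,[(c,hsv[r,c].tolist()) for c in range(285,400,7)])
wedge(im,C)
E
```

```text
[[315.0, 173.0], [314.0, 250.0], [317.0, 291.0]]
180 [(285, [15, 129, 140]), (292, [10, 194, 168]), (299, [10, 197, 163]), (306, [11, 196, 148]), (313, [11, 202, 149]), (320, [11, 207, 163]), (327, [11, 210, 169]), (334, [16, 132, 104]), (341, [16, 129, 144]), (348, [16, 131, 146]), (355, [16, 130, 143]), (362, [16, 127, 144]), (369, [17, 131, 160]), (376, [16, 130, 157]), (383, [16, 128, 157]), (390, [21, 108, 246]), (397, [23, 103, 246])]
220 [(285, [16, 133, 142]), (292, [15, 132, 131]), (299, [11, 219, 148]), (306, [11, 219, 148]), (313, [11, 221, 148]), (320, [11, 222, 149]), (327, [11, 219, 150]), (334, [15, 138, 105]), (341, [15, 139, 112]), (348, [16, 138, 150]), (355, [16, 136, 148]), (362, [16, 138, 146]), (369, [17, 131, 179]), (376, [23, 102, 244]), (383, [24, 102, 246]), (390, [22, 106, 247]), (397, [20, 113, 242])]
260 [(285, [21, 109, 245]), (292, [18, 121, 231]), (299, [16, 135, 138]), (306, [14, 229, 245]), (313, [14, 232, 246]), (320, [14, 231, 246]), (327, [14, 231, 246]), (334, [17, 128, 225]), (341, [18, 126, 229]), (348, [22, 107, 246]), (355, [19, 117, 235]), (362, [18, 124, 229]), (369, [18, 122, 229]), (376, [20, 115, 230]), (383, [23, 103, 243]), (390, [22, 108, 246]), (397, [21, 113, 243])]
px [289 174] [330 299]
[[329, 174], [329, 299], [312, 299], [289, 184]] [[476.5, -53.8], [565.8, -51.1], [566.0, -63.4], [483.6, -80.2]]
left 11.54 y at 529: -71.2
right 1.28 y at 529: -51.6
```

The wedge lies loose in the mouth: straight face at 1.3° yaw and y≈-51.6, blunt end at x≈475, middle at board x≈-59. I shut the fingers and go behind the blunt end.

drive_tool([
  [0,0,-15,0],
  [0,-1,-20,0],
  [0,-1,-20,0],
  [0,-1,-13,0],
  [20,0,0,0],
  [30,0,0,0],
  [30,0,0,0],
  [20,0,0,0],
  [10,0,0,0],
  [4,0,0,0],
], grip=0)

```text
clock: 25.33
position: [453.4, -66.8, -10.8]
ee_rot: [-0.007, 0.71, 0.006, 0.704]
contact_force: [-0.5, -0.4, 0.1]
gripper_width: 0.0
```

drive_tool([
  [0,0,0,0],
  [0,0,0,0],
  [0,0,0,0],
])

```text
clock: 25.58
position: [456.6, -66.2, -7.2]
ee_rot: [-0.007, 0.707, 0.007, 0.707]
contact_force: [1.0, -0.8, -0.2]
gripper_width: -0.0
```

```bash
python3 - <<'E'
from wm import *
togo([464,-65,-10],91.08)
E
```

```text
pos [456.6 -66.2  -7.2] tooly ang 91.12 tool z [1.    0.02  0.001] x [ 0.001  0.    -1.   ] w -0.0 F [ 1.  -0.8 -0.2] t 25.58 j6 -1.76
shift [2.8 1.1 7.4] spin 0.04434523416270508
```

drive_tool([
  [2,0,3,0],
  [0,1,3,0],
  [0,0,3,0],
  [0,0,3,0],
  [0,0,3,0],
  [0,0,3,0],
  [0,0,3,0],
  [0,0,3,0],
  [0,0,3,0],
  [0,0,2,0],
])

```text
clock: 26.42
position: [485.6, -64.7, -9.7]
ee_rot: [-0.007, 0.707, 0.007, 0.707]
contact_force: [-0.5, 0.3, 0.9]
gripper_width: -0.0
```

drive_tool([
  [0,0,1,0],
  [0,0,2,0],
  [0,0,2,0],
  [0,0,2,0],
  [0,0,2,0],
])

```text
clock: 26.83
position: [493.0, -64.6, -10.0]
ee_rot: [-0.007, 0.708, 0.007, 0.706]
contact_force: [-1.9, 1.6, -0.7]
gripper_width: 0.0
```

drive_tool([
  [0,0,2,0],
  [0,0,2,0],
  [0,0,2,0],
  [0,0,2,0],
])

```text
clock: 27.17
position: [500.6, -64.5, -9.9]
ee_rot: [-0.007, 0.708, 0.007, 0.706]
contact_force: [-5.9, 2.7, 4.6]
gripper_width: 0.2
```

drive_tool([
  [0,0,1,0],
  [0,0,1,0],
  [0,0,0,0],
])

```text
clock: 27.42
position: [502.5, -64.4, -9.9]
ee_rot: [-0.007, 0.708, 0.007, 0.706]
contact_force: [-4.8, 2.1, 3.2]
gripper_width: 0.4
```

```bash
python3 - <<'E'
from wm import *
togo([464,-65,-10],91.08)
st,im,C=snap("wrist","w14"); np.save("w14.npy",np.r_[st["position"],st["ee_rot"]])
y=blob(im,(22,110,60),(35,255,255),(330,0,640,350)); p=cast(C,y,54); print("balm",p.min(0),p.max(0))
w=blob(im,(5,195,50),(16,255,255),(220,0,440,330)); print(w.min(0),w.max(0))
st,t,T=snap("top","t14")
for n,b,h in(("jaw",(325,200,355,260),(95,100,30,125,255,255)),("balm",(290,200,350,260),(22,110,60,35,255,255)),("wedge",(335,220,375,300),(5,195,50,16,255,255))):
    try:
        q=blob(t,h[:3],h[3:],b);print(n,q.min(0),q.max(0))
    except Exception as e: print(n,"none")
E
```

```text
pos [502.5 -64.4  -9.9] tooly ang 91.09 tool z [ 1.     0.019 -0.003] x [-0.003 -0.    -1.   ] w 0.4 F [-4.8  2.1  3.2] t 27.42 j6 -1.74
shift [  0.2   0.1 -38.5] spin 0.013002301292715401
balm [496.58868549  -1.31742506  54.        ] [ 4.99570346e+02 -4.71947192e-01  5.40000000e+01]Traceback (most recent call last):
  File "<stdin>", line 5, in <module>
  File "h.py", line 22, in blob
    return max(c,key=cv2.contourArea)[:,0,:]
           ~~~^^^^^^^^^^^^^^^^^^^^^^^
ValueError: max() iterable argument is empty
```

drive_tool([
  [0,0,1,0],
  [0,0,1,0],
  [0,0,1,0],
  [0,0,0,0],
])

```text
clock: 27.8
position: [505.0, -64.3, -10.0]
ee_rot: [-0.007, 0.709, 0.007, 0.706]
contact_force: [-6.2, 3.5, 3.5]
gripper_width: 0.3
```

drive_tool([
  [0,0,1,0],
  [0,0,1,0],
  [0,0,0,0],
])

```text
clock: 28.05
position: [506.3, -64.3, -10.1]
ee_rot: [-0.007, 0.709, 0.007, 0.705]
contact_force: [-6.7, 3.9, 4.5]
gripper_width: 0.3
```

drive_tool([
  [0,0,1,0],
  [0,0,1,0],
  [0,0,0,0],
])

```text
clock: 28.3
position: [510.0, -64.2, -9.9]
ee_rot: [-0.007, 0.708, 0.007, 0.706]
contact_force: [-0.2, 0.5, -0.7]
gripper_width: -0.1
```

drive_tool([
  [0,0,1,0],
  [0,0,1,0],
  [0,0,0,0],
])

```text
clock: 28.55
position: [514.3, -64.2, -9.5]
ee_rot: [-0.007, 0.706, 0.007, 0.708]
contact_force: [-0.4, -0.1, 0.2]
gripper_width: -0.3
```

drive_tool([
  [0,0,1,0],
  [0,0,1,0],
  [0,0,0,0],
])

```text
clock: 28.8
position: [515.3, -64.2, -9.7]
ee_rot: [-0.007, 0.707, 0.007, 0.707]
contact_force: [-1.3, -0.2, 0.6]
gripper_width: -0.2
```

The force dropped suddenly, so I back out to measure where the wedge is.

drive_tool([
  [0,0,-5,0],
  [0,0,-15,0],
  [-25,0,-15,0],
  [-35,0,0,0],
  [-35,0,15,0],
  [-20,0,30,0],
  [-5,0,25,0],
  [0,0,5,0],
  [0,0,0,0],
  [0,0,0,0],
])

```text
clock: 29.63
position: [553.9, -63.5, 109.3]
ee_rot: [-0.007, 0.708, 0.007, 0.706]
contact_force: [0.0, -0.1, 0.0]
gripper_width: 0.1
```

```bash
python3 - <<'E'
from wm import *
togo([464,-65,-10],91.08)
st,im,C=snap("wrist","w15"); np.save("w15.npy",np.r_[st["position"],st["ee_rot"]])
hsv=cv2.cvtColor(im,cv2.COLOR_RGB2HSV); m=cv2.inRange(hsv,(5,195,50),(16,255,255)); n,_,s,c=cv2.connectedComponentsWithStats(m)
print([x.tolist() for x in s[1:] if x[4]>100])
w=blob(im,(5,195,50),(16,255,255),(200,0,420,330))
a=cv2.approxPolyDP(cv2.convexHull(w),3,True)[:,0]; print(a.tolist(),cast(C,a,38)[:,:2].round(1).tolist())
st,t,T=snap("top","t15")
for n,b,h in(("jaw",(325,200,355,260),(95,100,30,125,255,255)),("balm",(290,200,350,260),(22,110,60,35,255,255)),("wedge",(335,210,375,300),(5,180,40,16,255,255))):
    try:
        q=blob(t,h[:3],h[3:],b);print(n,q.min(0),q.max(0))
    except Exception as e: print(n,"none")
E
```

```text
pos [553.9 -63.5 109.3] tooly ang 91.08 tool z [ 1.     0.019 -0.002] x [-0.002  0.    -1.   ] w 0.1 F [ 0.  -0.1  0. ] t 29.63 j6 -1.73
shift [119.5   0.2 -89.7] spin -0.0018790532508035085
[[298, 197, 44, 95, 3125]]
[[302, 198], [338, 197], [341, 202], [340, 291], [333, 291], [313, 278], [298, 205]] [[524.7, -73.0], [523.5, -48.4], [526.9, -46.2], [592.6, -44.4], [592.7, -49.6], [582.8, -64.4], [529.5, -75.7]]
jaw none
balm none
wedge none
```

The wedge slid on by stick-slip. It is flat and in line (straight face 1.6°), its middle is at board x≈-8 and the jaw has moved about 5 mm. I go back behind it and continue.

drive_tool([
  [0,0,-15,0],
  [0,0,-25,0],
  [0,-0.5,-14,0],
  [20,0,0,0],
  [35,0,0,0],
  [32,0,0,0],
  [20,0,0,0],
  [10,0,0,0],
  [2,0,0,0],
  [0,0,0,0],
])

```text
clock: 30.57
position: [500.8, -65.0, -8.8]
ee_rot: [-0.007, 0.707, 0.007, 0.707]
contact_force: [0.5, -0.0, 0.3]
gripper_width: -0.3
```

drive_tool([
  [0,0,2,0],
  [0,0,3,0],
  [0,0,3,0],
  [0,0,2,0],
  [0,0,2,0],
  [0,0,1,0],
  [0,0,0,0],
])

```text
clock: 31.15
position: [514.5, -64.7, -8.5]
ee_rot: [-0.007, 0.707, 0.007, 0.707]
contact_force: [-0.0, -0.5, 0.3]
gripper_width: -0.0
```

drive_tool([
  [0,0,1,0],
  [0,0,1,0],
  [0,0,0,0],
])

```text
clock: 31.4
position: [515.7, -64.7, -8.8]
ee_rot: [-0.007, 0.707, 0.007, 0.707]
contact_force: [-0.1, 0.6, 1.3]
gripper_width: -0.0
```

drive_tool([
  [0,0,1,0],
  [0,0,1,0],
  [0,0,0,0],
])

```text
clock: 31.65
position: [518.3, -64.6, -8.8]
ee_rot: [-0.007, 0.707, 0.007, 0.707]
contact_force: [-0.3, 0.3, 0.4]
gripper_width: 0.0
```

drive_tool([
  [0,0,1,0],
  [0,0,1,0],
  [0,0,0,0],
])

```text
clock: 31.9
position: [520.5, -64.6, -8.7]
ee_rot: [-0.007, 0.707, 0.007, 0.707]
contact_force: [-1.3, -0.6, 0.1]
gripper_width: -0.2
```

drive_tool([
  [0,0,1,0],
  [0,0,1,0],
  [0,0,0,0],
])

```text
clock: 32.15
position: [520.7, -64.7, -9.0]
ee_rot: [-0.007, 0.708, 0.007, 0.706]
contact_force: [-3.7, 0.5, 1.6]
gripper_width: 0.3
```

drive_tool([
  [0,0,1,0],
  [0,0,1,0],
  [0,0,0,0],
])

```text
clock: 32.4
position: [521.5, -64.8, -9.2]
ee_rot: [-0.007, 0.709, 0.006, 0.705]
contact_force: [-6.1, 0.5, 2.7]
gripper_width: 0.0
```

drive_tool([
  [0,0,1,0],
  [0,0,0.5,0],
  [0,0,0,0],
])

```text
clock: 32.65
position: [521.8, -64.9, -9.4]
ee_rot: [-0.007, 0.71, 0.006, 0.704]
contact_force: [-7.5, 0.6, 3.8]
gripper_width: -0.3
```

drive_tool([
  [0,0,1,0],
  [0,0,0.5,0],
  [0,0,0,0],
])

```text
clock: 32.9
position: [522.3, -65.0, -9.6]
ee_rot: [-0.007, 0.71, 0.006, 0.704]
contact_force: [-8.3, 1.8, 4.0]
gripper_width: 0.5
```

drive_tool([
  [0,0,1,0],
  [0,0,0.5,0],
  [0,0,0,0],
])

```text
clock: 33.15
position: [522.8, -65.1, -9.8]
ee_rot: [-0.007, 0.711, 0.006, 0.703]
contact_force: [-10.6, 1.7, 5.3]
gripper_width: 0.1
```

drive_tool([
  [0,0,1,0],
  [0,0,0.5,0],
  [0,0,0,0],
])

```text
clock: 33.4
position: [523.2, -65.1, -10.0]
ee_rot: [-0.006, 0.712, 0.006, 0.702]
contact_force: [-11.8, 1.6, 6.0]
gripper_width: -0.0
```

drive_tool([
  [0,0,1,0],
  [0,0,0.5,0],
  [0,0,0,0],
])

```text
clock: 33.65
position: [523.6, -65.2, -10.1]
ee_rot: [-0.006, 0.713, 0.006, 0.701]
contact_force: [-13.9, 2.3, 7.6]
gripper_width: -0.0
```

drive_tool([
  [0,0,1,0],
  [0,0,0.5,0],
  [0,0,0,0],
])

```text
clock: 33.9
position: [524.1, -65.3, -10.3]
ee_rot: [-0.006, 0.713, 0.006, 0.701]
contact_force: [-15.1, 1.7, 7.3]
gripper_width: -0.1
```

drive_tool([
  [0,0,0.6,0],
  [0,0,0,0],
  [0,0,0,0],
])

```text
clock: 34.15
position: [524.0, -65.3, -10.3]
ee_rot: [-0.006, 0.714, 0.005, 0.7]
contact_force: [-16.6, 3.1, 8.8]
gripper_width: -0.0
```

A steady push of 16.6 N lies within the 14–20 N band. I back off along the channel, rise, and check.

drive_tool([
  [0,0,-3,0],
  [0,0,-4,0],
  [0,0,-8,0],
  [0,0,-12,0],
  [-20,0,-8,0],
  [-35,0,0,0],
  [-35,0,0,0],
  [-25,0,25,0],
  [-10,0,35,0],
  [0,0,35,0],
])

```text
clock: 34.98
position: [598.5, -62.9, 122.2]
ee_rot: [-0.007, 0.702, 0.008, 0.712]
contact_force: [1.0, -0.4, 0.4]
gripper_width: -0.1
```

drive_tool([
  [-5,-20,10,0],
  [0,-20,5,0],
  [0,0,0,0],
  [0,0,0,0],
  [0,0,0,0],
])

```text
clock: 35.4
position: [609.7, -102.7, 121.5]
ee_rot: [-0.007, 0.707, 0.007, 0.708]
contact_force: [-0.0, 0.2, -0.6]
gripper_width: 0.1
```

```bash
python3 - <<'E'
from wm import *
togo([464,-65,-10],91.08)
st,im,C=snap("wrist","w16")
w=blob(im,(5,185,40),(16,255,255),(280,0,520,330))
a=cv2.approxPolyDP(cv2.convexHull(w),3,True)[:,0]; print(a.tolist(),cast(C,a,38)[:,:2].round(1).tolist())
q=blob(im,(95,60,30),(125,255,255),(330,60,520,300)); r=cv2.minAreaRect(q); print("jaw",r,cast(C,cv2.boxPoints(r),40)[:,:2].round(1).tolist())
y=blob(im,(22,110,60),(35,255,255),(350,0,640,330)); p=cast(C,y,54); print("balm",p.min(0).round(1),p.max(0).round(1))
E
```

```text
pos [ 609.7 -102.7  121.5] tooly ang 91.1 tool z [1.    0.019 0.001] x [ 0.001  0.    -1.   ] w 0.1 F [-0.   0.2 -0.6] t 35.4 j6 -1.65
shift [ 131.3   40.5 -145.2] spin 0.024636845298459775
[[362, 133], [402, 134], [393, 281], [383, 281]] [[537.0, -72.0], [537.1, -44.5], [645.0, -42.3], [645.1, -50.0]]
jaw ((410.5519104003906, 220.74374389648438), (22.01683807373047, 107.9813003540039), 3.925907850265503) [[638.4, -41.1], [558.6, -42.3], [559.3, -26.9], [639.3, -24.4]]
balm [564.6 -19.1  54. ] [610.9  27.8  54. ]
```

```bash
python3 -c "
from bench import arm
print(arm.job_done())"
```

```text
the job is handed in; nothing more can be done
None
```

The open jar stands in the bay and the wedge is driven in behind the jaw. I handed the job in at about 35 s; it reports no verdict.

**What I did**
- I set the jar upright in the bay and let go.
- I laid the wedge loose in the channel mouth, straight face to the jaw, and let go.
- With shut fingers I pushed its blunt end until the push held at 16.6 N, inside the 14–20 N band, then withdrew.

**Last checks**
- **Wedge:** its middle is at about board x +2.5 mm, and it is in line with the board to about 0.1°.
- **Jaw:** it moved about 7.4 mm, as the wedge's 1-in-5 slope predicts.
- **Jar:** the balm outline is round, so it stands upright, at about board x 0 and against the stop.
- **Arm:** it is clear, reading about zero force.

**What disagreed or failed**
- The fingertips ended about 27 mm short of the stated TCP. Because of that, two closes went onto the jar's upper shoulder and one shut above the wedge before I measured the offset by touch. In the end the jar was carried held near its shoulder, at a reading of 53 mm across.
- While being driven, the wedge stuck at about 7 N and jumped on a few millimetres. I backed out, found it flat and in line, and carried on.
- The top and wrist cameras differed by 2 to 3 mm in y.

I could not measure the jaw's pinch on the jar; I judge it only from the push force. I did not measure the lidded jar, tumbler or palette knife again at the end, but no move went near them.

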